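# Make up the demonstration joint on the pipe stub

### The job

Make up the demonstration joint on the level copper pipe stub: slide the brass sleeve on until it is fully home against the stub's steel collar, then the blue ring until it is fully home against the sleeve, and last push the red end cap fully home over the end of the stub. Add them one at a time, each fully home before the next goes on, and leave the spare grey coupling and the other things on the counter where they are.

Things in the scene. Friction and masses are not known exactly. Their poses are not given: they have to be found in the camera images.
- jig: Fixed blue stand, base 150 x 140 mm, with a 50 mm wide post (front face at x = 0) that holds the level copper stub, which points along the stand's -x, its axis 130 mm above the counter; above it a white shelf with small cartons. Origin: on the counter, at the base's centre; z up.
- stub_tip (a point): Centre of the copper stub's free end, where the parts go on: 116 mm in front of the post, 130 mm above the counter. The stub is 22 mm in diameter with a 3 mm chamfer here. Its x axis runs level along the stub towards the post, as the stand's does.
- stub_stop (a point): Point on the stub's axis in the front face of the steel collar (36 mm in diameter, 8 mm thick), 71 mm from the free end and 45 mm in front of the post. Axes as the stand's.
- shelf_edge (a point): Middle of the shelf's lower front edge, straight above sleeve_home, 90 mm above the stub's axis. The shelf is 180 mm wide and reaches back over the post. A gripper pointing straight down hits it before the sleeve is home: lean it 30 to 40 degrees, its body back towards the stub's free end, fingers pointing down and towards the post.
- sleeve_home (a point): Where the sleeve's centre is when it is home, on the stub's axis, 58 mm in from the free end (released, it hangs up to 2 mm lower).
- ring_home (a point): Where the ring's centre is when it is home, on the stub's axis, 36 mm in from the free end (released, it hangs up to 2 mm lower).
- cap_home (a point): Where the cap's centre is when it is home with its inner floor on the stub's end, on the stub's axis, 9 mm in from the free end; then about 3 mm of stub stays bare between ring and cap (released, it hangs about 1 mm lower).
- rack: Fixed plywood strip on the counter, 70 x 250 x 10 mm (x, y, z), with three black saddles in a row along its y axis, 85 mm apart. A saddle is two level bars, 10 mm thick, 60 mm long along x, 28 mm apart, centred 28 mm above the counter; it is 38 mm wide in all, so fingers fit down both sides. Origin: under its centre, on the counter.
- sleeve: Loose brass sleeve, a plain tube: 42 mm outside, bore 26 mm, 26 mm long, 0.08 to 0.17 kg. Origin at its centre; x axis along the bore, level and along the rack's x at the start. It rests in one of the rack's saddles, its centre 50 mm above the counter.
- ring: Loose blue plastic ring: 50 mm outside, bore 26 mm, 18 mm thick, 0.04 to 0.08 kg. Origin at its centre; x axis along the bore, level and along the rack's x at the start. It rests in one of the rack's saddles, its centre 54 mm above the counter.
- cap: Loose red plastic end cap, a round cup: 52 mm outside, 30 mm long, socket 24.6 mm in diameter and 24 mm deep, open at its +x end (facing the rack's +x at the start), closed by a 6 mm floor at the -x end, 0.05 to 0.1 kg. Origin at its centre; x axis along the bore, level and along the rack's x at the start. It rests in one of the rack's saddles, its centre 56 mm above the counter.
- spare: Loose grey plastic coupling, 46 mm outside, bore 38 mm, 34 mm tall, standing on the counter on its end; not needed, leave it there. Origin under its centre.
- tin: Closed can with a green label, 60 mm in diameter, 75 mm tall; leave alone. Origin under its centre.
- wrench: Steel wrench lying on the counter along its x axis; leave alone. Origin under its middle.
- driver: Screwdriver lying on the counter along its x axis; leave alone. Origin under its middle.
- elbow: Galvanised steel pipe elbow, 60 mm tall, standing on one end; leave alone. Origin under the standing leg.
- mug: White mug, 76 mm in diameter, 90 mm tall; leave alone. Origin under its centre.

How it is judged (in metres and radians):
On the way, in this order (a step that is already met when the one before it is completed fails the run):
1. the sleeve is on the stub, home against the collar (distance between sleeve and sleeve_home below 0.006 m), for 0.2 s.
2. the ring is on the stub, home against the sleeve (distance between sleeve and sleeve_home below 0.006 m and distance between ring and ring_home below 0.006 m), for 0.2 s.
At the end, for the whole second after the job is handed in: All three are on the stub and at rest: the sleeve's and the ring's centres within 6 mm and the cap's within 5 mm of their home points (all of step 2 and distance between cap and cap_home below 0.005 m and linear speed of each of sleeve, ring, cap below 0.02 m/s); the robot touches nothing.
It fails at once if the can, wrench, screwdriver, pipe elbow, mug or spare grey coupling is moved more than 30 mm (distance of any of tin, wrench, driver, elbow, mug, spare from where it was at the start of the episode above 0.03 m).
It also fails if it takes over 72 s, if anything falls off the work surface, if the arm or the gripper's body presses on something with over 40 N, if the wrist force passes 120 N, or if a joint passes its speed limit or range.

### The arm

A 6-joint arm with a two-finger parallel gripper is mounted at the origin on the work surface. World frame = base frame: x ahead of the robot, y to its left, z up, the work surface at z = 0. Lengths are in mm, angles in rad, forces in N, time in s.
With the tool pointing down it reaches from about 350 to 775 mm from the base axis. Payload 7.3 kg.
Tool frame: the origin (TCP) lies at the very end of the fingers, on their centre line; the grasp point (between the pads) lies bot.grip_point_offset behind it (bot.grip_point_offset is the distance from the TCP to the grasp point, in mm); z points along the fingers, y is the line along which they close (so a half turn about z gives the same grasp; the last joint's range is limited). The gripper opens to 92 mm and grips with 3 to 60 N. Pads are 19 mm wide; open, the fingers measure 130 mm over their backs; the gripper's body (75 mm by 190 mm) begins 47 mm behind the grasp point.
Start: joints at [-1.289, 0.342, 1.524, -0, 1.275, -0.146], TCP at [217.831, -477.697, 226.741] pointing down, gripper open.
Joint ranges: [-2.53, 2.53], [-0.77, 2.02], [0.04, 2.7], [-1, 4.14], [0.28, 2.66], [-3.11, 3.11]. Speed limits (rad/s): [2.57, 2.57, 3.14, 3.14, 3.14, 3.14].

### API

Orientations are given as [roll, pitch, yaw] about the fixed x, y, z axes, in that order (R = Rz(yaw) Ry(pitch) Rx(roll)).
In Python, from plant import bot gives the robot as it stands. The module is installed in compiled form; this text tells all that it offers.
- The arm moves only by the tool carry_out, never from a script. Its argument "plan" is a list of rows, each an object of numbers: "tx", "ty", "tz": the shift along the world's x, y, z in mm; "rx", "ry", "rz": the turn, a rotation vector about the world's x, y, z in rad. A call has 1 to 12 rows; each row shifts and turns the commanded pose from where the row before left it; what a row does not reach is not made up. A row lasts 1/10 s, in which the tool goes at most 50 mm and 8.59 degrees, less where a joint would pass 70% of its speed; a pose out of reach is approached as far as the arm can. A call with a gripper value outside its range is refused whole. "gripper" is the closure, from 0 (fully open) to 1 (shut), set as the call begins (left out, the last holds). The fingers move at their own pace and stop on an object; the grip force is fixed at half the most. Time passes only in rows, so rows that do not move let the fingers close. It gives the time, the measured TCP pose, the force, the opening and the grip force at its end, in the units of the state.
- bot.get_obs(): the state, without advancing time (a new reading comes with each control period).
- bot.capture(name): name is "scene" or "top" or "wrist"; returns the picture (400x640x3 uint8, red, green, blue); there is no depth.
- bot.camera_model(name): a dict with "camera_matrix" (3x3 intrinsics, pixels), "R" (3x3) and "t" (3): a world point X has camera coordinates R X + t. Camera axes: x right, y down, z forward; pixel columns grow to the right and rows downward; lengths in mm; the calibration is good to about 2 mm. The wrist camera is an equidistant fisheye: a pixel r from the principal point sees the ray r / f radians off the axis. A picture is of the moment at which its call begins: read the wrist's pose just before it. camera_model takes no time and is no camera call; for the wrist camera it gives the pose at the moment of the call.
- bot.close_job(): hands the job in; it is judged then, once.
The state is a dict: "time": time; "joint_positions": joint angles; "dq": joint speeds; "tau": joint torques, N m; "tool_pos": TCP position; "tcp_rot": TCP orientation; "contact_force": force on the tool from outside, world axes, zero at the start; "moment": the same for the moment, N m; "grip_width": finger opening in mm; "finger_force": force on a finger pad.
Only numpy, scipy, OpenCV 4.12 (cv2) and the standard library are available. Lean on these libraries where they do the work, as an engineer would, in place of code of your own. Each camera call takes 0.05 s, during which the arm holds its last target. There are 200 camera calls.

## Working session

There is one attempt and no reset: what is moved stays moved. The work goes in short steps, Python scripts to look and compute and a tool call to move; the robot and the scene stay as the last step left them, time stands still between calls to the robot, and variables do not carry over. Pictures are saved under pics/ and viewed, at most 10 in all, crops included, and the job is handed in when it is done.

Besides the shell and the picture viewer there is one more tool, called after "Call:" in YAML: its name, and indented under it one key for each argument. carry_out: Moves the arm, as the interface text tells. Its arguments: {"type":"object","properties":{"plan":{"type":"array"},"gripper":{"type":"number"}},"required":["plan"]}

```bash
mkdir -p pics; python3 - <<'E'
from plant import bot
import cv2,numpy as np
o=bot.get_obs();print({k:np.round(v,3) for k,v in o.items()},bot.grip_point_offset)
for n in("scene","top"):
    m=bot.camera_model(n);print(n,m)
    cv2.imwrite(f"pics/{n}0.png",bot.capture(n)[:,:,::-1])
E
```

```text
{'time': np.float64(0.0), 'joint_positions': array([-1.289,  0.343,  1.525, -0.   ,  1.275, -0.146]), 'dq': array([-0.001,  0.   ,  0.001, -0.   , -0.001,  0.   ]), 'tau': array([ 1.0000e-03, -4.3124e+01, -2.4422e+01,  7.2000e-02,  5.6000e-02,
       -0.0000e+00]), 'tool_pos': array([ 217.708, -477.271,  226.043]), 'tcp_rot': array([-3.14 , -0.   ,  0.428]), 'contact_force': array([-0.861, -0.088, -0.968]), 'moment': array([-0.018, -0.015,  0.067]), 'finger_force': np.float64(0.0), 'grip_width': np.float64(91.672)} 18.8
scene {'camera_matrix': array([[364.42245787,   0.        , 319.03826751],
       [  0.        , 364.42245787, 197.97737574],
       [  0.        ,   0.        ,   1.        ]]), 'R': array([[-0.22432639,  0.97447738,  0.00845683],
       [ 0.8122717 ,  0.19176685, -0.55085403],
       [-0.53841653, -0.11670185, -0.83455876]]), 't': array([ 188.04911194, -366.08205477, 1386.58741443])}
top {'camera_matrix': array([[421.94603496,   0.        , 305.52600002],
       [  0.        , 421.94603496, 201.11487744],
       [  0.        ,   0.        ,   1.        ]]), 'R': array([[-0.0278784 , -0.99960847,  0.0023867 ],
       [-0.99455577,  0.0274975 , -0.10051221],
       [ 0.10040723, -0.00517583, -0.99493296]]), 't': array([ -45.24861982,  591.50326563, 1484.61403166])}
```

View pics/scene0.png

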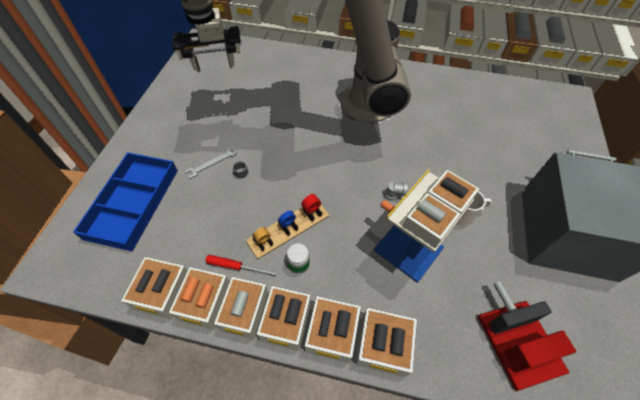

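View pics/top0.png

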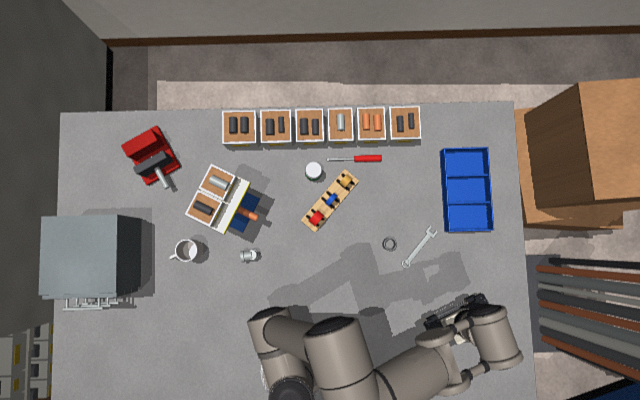

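The scene view shows sleeve, ring and cap at about (262,235), (287,220) and (311,203), with the stub tip near (385,204). In the top view they are at (345,183), (331,200) and (317,217), with the tip near (256,214). Next: enlarged crops and colour masks.

```bash
cat > h.py <<'E'
import cv2,numpy as np
from plant import bot
from scipy.spatial.transform import Rotation as Ro
def ray(m,uv):
    K=m["camera_matrix"];d=np.linalg.solve(K,[uv[0],uv[1],1.]);R=m["R"]
    d=R.T@d;return -R.T@m["t"],d/np.linalg.norm(d)
def plane(m,uv,z):
    c,d=ray(m,uv);return c+d*(z-c[2])/d[2]
def tri(rs):
    A=sum(np.eye(3)-np.outer(d,d) for c,d in rs);b=sum((np.eye(3)-np.outer(d,d))@c for c,d in rs)
    return np.linalg.solve(A,b)
def fray(m,uv):
    K=m["camera_matrix"];v=np.array([(uv[0]-K[0,2]),(uv[1]-K[1,2])]);r=np.hypot(*v);th=r/K[0,0]
    d=np.r_[v/max(r,1e-9)*np.sin(th),np.cos(th)];R=m["R"];return -R.T@m["t"],R.T@d
def mask(im,lo,hi,box):
    h=cv2.cvtColor(im,cv2.COLOR_RGB2HSV);k=cv2.inRange(h,np.array(lo),np.array(hi))
    o=np.zeros_like(k);x0,y0,x1,y1=box;o[y0:y1,x0:x1]=k[y0:y1,x0:x1]
    return o
E
python3 - <<'E'
from h import *
B={"top":dict(rack=(295,165,365,235),jig=(180,155,275,240)),"scene":dict(rack=(240,185,335,260),jig=(370,165,485,285))}
C=dict(sleeve=((18,140,90),(28,255,255),"rack"),ring=((105,130,60),(125,255,255),"rack"),red=((0,190,90),(4,255,255),"rack"),copper=((4,110,90),(15,255,255),"jig"))
ms={}
for n in B:
    im=cv2.imread(f"pics/{n}0.png")[:,:,::-1].copy();m=ms[n]=bot.camera_model(n)
    for c,(lo,hi,b) in C.items():
        k=mask(im,lo,hi,B[n][b]);nn,l,s,ce=cv2.connectedComponentsWithStats(k)
        for i in np.argsort(-s[1:,4])[:3]+1: print(n,c,s[i],ce[i].round(1),plane(m,ce[i],130 if c=="copper" else 50).round(0))
    k=mask(im,(12,50,110),(28,150,255),B[n]["rack"])
    r=cv2.boxPoints(cv2.minAreaRect(cv2.findNonZero(k)));print("rack",[plane(m,p,10)[:2].round(0) for p in r])
a=cv2.imread("pics/top0.png");b=cv2.imread("pics/scene0.png")
f=lambda im,x,y,w,h:cv2.resize(im[y:y+h,x:x+w],(400,300),interpolation=cv2.INTER_CUBIC)
cv2.imwrite("pics/crop.png",np.vstack([np.hstack([f(a,180,165,100,75),f(a,290,165,80,60)]),np.hstack([f(b,370,165,120,90),f(b,240,185,100,75)])]))
E
```

```text
top sleeve [340 175  12  12  82] [345.5 180.5] [ 658. -206.   50.]
top ring [325 194  12  12  67] [330.7 199.1] [ 593. -151.   50.]
top red [309 211  14  14 108] [315.8 217.8] [528. -96.  50.]
top copper [188 193  31  30 348] [203.2 207.6] [567. 281. 130.]
top copper [202 167  30  30 307] [215.7 181.1] [656. 239. 130.]
top copper [238 207  20  14 128] [247.9 213.6] [543. 132. 130.]
rack [array([525., -39.]), array([ 711., -207.]), array([ 662., -260.]), array([477., -91.])]
scene sleeve [254 228  16  16 178] [261.4 235. ] [ 660. -206.   50.]
scene ring [279 211  16  16 179] [286.4 218.3] [ 592. -153.   50.]
scene red [302 195  18  18 213] [310.8 203.2] [527. -97.  50.]
scene copper [412 196  44  38 548] [434.7 217.1] [543. 243. 130.]
scene copper [433 173  42  35 479] [453.7 191.1] [447. 290. 130.]
scene copper [381 200  14  12  90] [386.8 205.4] [536. 116. 130.]
rack [array([ 659., -268.]), array([459., -97.]), array([531., -38.]), array([ 717., -207.])]
```

View pics/crop.png

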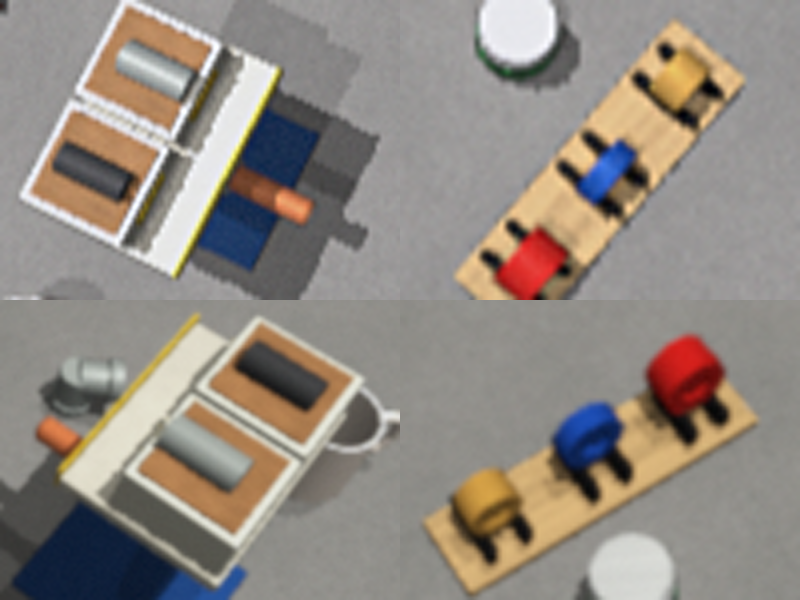

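The crops show the cap's socket facing the scene camera, so rack +x is (+x,+y) in world. The yellow shelf front edge runs from (197,318) to (62,470) in the lower-left panel. I'll go above the rack now.

Call:
carry_out:
  plan:
    - {"tx": 37, "ty": 32, "rz": 0.043}
    - {"tx": 37, "ty": 32, "rz": 0.043}
    - {"tx": 37, "ty": 32, "rz": 0.043}
    - {"tx": 37, "ty": 32, "rz": 0.043}
    - {"tx": 37, "ty": 32, "rz": 0.043}
    - {"tx": 37, "ty": 32, "rz": 0.043}
    - {"tx": 37, "ty": 32, "rz": 0.043}
    - {"tx": 37, "ty": 32, "rz": 0.043}
    - {"tx": 37, "ty": 32, "rz": 0.043}
    - {"tx": 37, "ty": 32, "rz": 0.043}
    - {}
    - {}
  gripper: 0.3

```text
invalid input at $.plan[0]: expected keys tx, ty, tz, rx, ry, rz
```

```bash
python3 - <<'E'
from h import *
o=bot.get_obs();print(o["time"],o["tool_pos"].round(1),o["tcp_rot"].round(3),o["grip_width"],o["joint_positions"].round(2))
m=bot.camera_model("wrist");print(m, -m["R"].T@m["t"])
cv2.imwrite("pics/w1.png",bot.capture("wrist")[:,:,::-1])
for n,box in(("top",(180,155,275,240)),("scene",(370,165,485,285))):
    im=cv2.imread(f"pics/{n}0.png")[:,:,::-1].copy();mm=bot.camera_model(n)
    k=mask(im,(22,170,110),(32,255,255),box);p=cv2.findNonZero(k).reshape(-1,2).astype(float)
    vx,vy,x,y=cv2.fitLine(p.astype(np.float32),cv2.DIST_L2,0,.01,.01).ravel()
    t=(p-[x,y])@[vx,vy];e=[(x+vx*s,y+vy*s) for s in(t.min(),t.max())]
    q=[plane(mm,u,225) for u in e];d=q[1]-q[0];print(n,len(p),e,q,np.linalg.norm(d),np.degrees(np.arctan2(d[1],d[0])))
E
```

```text
0.1 [ 217.7 -477.3  226.1] [-3.14  -0.     0.428] 91.96164950418395 [-1.29  0.34  1.52 -0.    1.28 -0.15]
{'camera_matrix': array([[309.70691629,   0.        , 322.55162195],
       [  0.        , 309.70691629, 202.04691406],
       [  0.        ,   0.        ,   1.        ]]), 'R': array([[ 0.41543044, -0.90962419, -0.00117722],
       [-0.87970737, -0.40209577,  0.25383841],
       [-0.23137091, -0.10441659, -0.96724592]]), 't': array([-524.8824558 ,  -31.4724059 ,  388.31301553])} [ 280.20997782 -449.55437769  382.96518457]
top 21 [(np.float64(221.97880966535422), np.float64(229.1099639005428)), (np.float64(249.8619520539407), np.float64(184.53923159844047))] [array([490.23573995, 200.87551589, 225.        ]), array([627.37318233, 112.39708881, 225.        ])] 163.20266591242975 -32.829325853584784
scene 14 [(np.float64(388.0675116427239), np.float64(215.06026611937176)), (np.float64(405.9860004299298), np.float64(194.9875028369152))] [array([625.34250758, 114.02152195, 225.        ]), array([559.12994848, 149.32770454, 225.        ])] 75.03752069675284 151.93235197365885
```

View pics/w1.png

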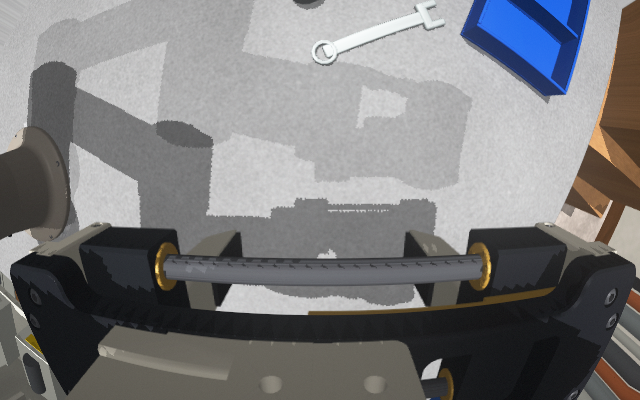

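The wrist picture shows only the wrench, the empty counter and the gripper; the call was refused because each row needs all six keys. Sending it again.

Call:
carry_out:
  plan:
    - {"tx": 37, "ty": 32, "tz": 0, "rx": 0, "ry": 0, "rz": 0.043}
    - {"tx": 37, "ty": 32, "tz": 0, "rx": 0, "ry": 0, "rz": 0.043}
    - {"tx": 37, "ty": 32, "tz": 0, "rx": 0, "ry": 0, "rz": 0.043}
    - {"tx": 37, "ty": 32, "tz": 0, "rx": 0, "ry": 0, "rz": 0.043}
    - {"tx": 37, "ty": 32, "tz": 0, "rx": 0, "ry": 0, "rz": 0.043}
    - {"tx": 37, "ty": 32, "tz": 0, "rx": 0, "ry": 0, "rz": 0.043}
    - {"tx": 37, "ty": 32, "tz": 0, "rx": 0, "ry": 0, "rz": 0.043}
    - {"tx": 37, "ty": 32, "tz": 0, "rx": 0, "ry": 0, "rz": 0.043}
    - {"tx": 37, "ty": 32, "tz": 0, "rx": 0, "ry": 0, "rz": 0.043}
    - {"tx": 37, "ty": 32, "tz": 0, "rx": 0, "ry": 0, "rz": 0.043}
    - {"tx": 0, "ty": 0, "tz": 0, "rx": 0, "ry": 0, "rz": 0}
    - {"tx": 0, "ty": 0, "tz": 0, "rx": 0, "ry": 0, "rz": 0}
  gripper: 0.3

```text
time: 1.35
tool_pos: [588.0, -156.7, 225.8]
tcp_rot: [-3.14, 0.001, 0.86]
contact_force: [0.4, 0.7, -0.1]
grip_width: 64.0
finger_force: 0.0
```

```bash
python3 - <<'E'
from h import *
o=bot.get_obs();print(o["time"],o["tool_pos"].round(1),o["tcp_rot"].round(3),o["grip_width"],o["joint_positions"].round(2))
m=bot.camera_model("wrist");np.save("m2.npy",m,allow_pickle=True)
cv2.imwrite("pics/w2.png",bot.capture("wrist")[:,:,::-1])
E
```

```text
1.35 [ 588.  -156.7  225.8] [-3.14e+00  1.00e-03  8.60e-01] 64.0289244981015 [-0.39  0.5   1.28 -0.    1.37  0.32]
```

View pics/w2.png

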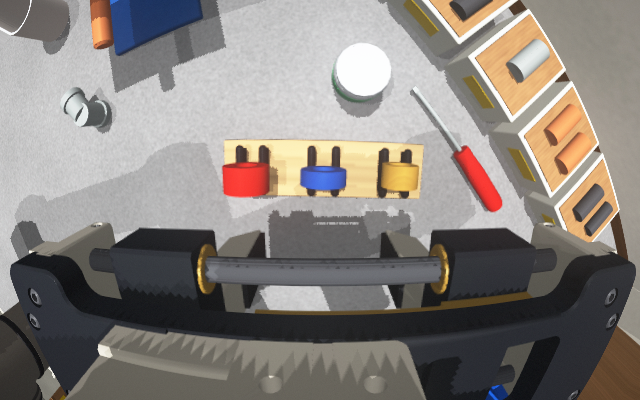

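The wrist view shows cap (246,179), ring (323,178) and sleeve (400,177) on the rack (223–423 × 140–197), with the stub at about (100,25).

```bash
python3 - <<'E'
from h import *
m=np.load("m2.npy",allow_pickle=True).item()
im=cv2.imread("pics/w2.png")[:,:,::-1].copy()
def fp(u,z):
    c,d=fray(m,u);return (c+d*(z-c[2])/d[2])[:2]
box=(210,130,435,200)
k=mask(im,(12,50,110),(28,150,255),box)
c=max(cv2.findContours(k,0,1)[0],key=cv2.contourArea).reshape(-1,2)
r=cv2.minAreaRect(np.array([fp(u,10) for u in c],np.float32));print("rack",r)
b=cv2.boxPoints(r);e=sorted([b[1]-b[0],b[2]-b[1]],key=np.linalg.norm)[0]
ex=e/np.linalg.norm(e);ex*=np.sign(ex[1]);ey=np.array([-ex[1],ex[0]]);print("ang",np.degrees(np.arctan2(ex[1],ex[0])),ex)
for n,lo,hi,h,L,zc in(("sleeve",(17,150,90),(28,255,255),71,26,50),("ring",(105,130,60),(125,255,255),79,18,54),("cap",(0,170,90),(6,255,255),82,30,56)):
    q=cv2.findNonZero(mask(im,lo,hi,box)).reshape(-1,2)
    P=np.array([fp(u,h) for u in q]);M=np.array([fp(u,zc) for u in q])
    x=np.percentile(P@ex,2)+L/2;y=(np.percentile(M@ey,2)+np.percentile(M@ey,98))/2
    w=x*ex+y*ey;print(n,len(q),"world",w.round(1),"rack-rel",((w-r[0])@ex).round(1),((w-r[0])@ey).round(1))
k=mask(im,(4,110,60),(15,255,255),(70,0,140,60));q=cv2.findNonZero(k).reshape(-1,2)
print("stub px",q.min(0),q.max(0));print(cv2.minAreaRect(np.array([fp(u,130) for u in q],np.float32)))
E
```

```text
rack ((596.677001953125, -147.90109252929688), (70.33403015136719, 248.2185516357422), 47.95914840698242)
ang 47.95914 [0.66966033 0.7426675 ]
sleeve 901 world [ 662.2 -203.3] rack-rel 2.7 -85.7
ring 827 world [ 596.3 -148.6] rack-rel -0.8 -0.1
cap 1421 world [531.4 -92.5] rack-rel -2.5 85.6
stub px [90  0] [113  48]
((543.930908203125, 129.05191040039062), (66.04912567138672, 26.612655639648438), 62.07954025268555)
```

Call:
carry_out:
  plan:
    - {"tx": 16, "ty": -8, "tz": -17, "rx": 0, "ry": 0, "rz": -0.023}
    - {"tx": 16, "ty": -8, "tz": -17, "rx": 0.091, "ry": -0.082, "rz": 0}
    - {"tx": 16, "ty": -8, "tz": -17, "rx": 0.091, "ry": -0.082, "rz": 0}
    - {"tx": 16, "ty": -8, "tz": -17, "rx": 0.091, "ry": -0.082, "rz": 0}
    - {"tx": 16, "ty": -8, "tz": -17, "rx": 0.091, "ry": -0.082, "rz": 0}
    - {"tx": 0, "ty": 0, "tz": 0, "rx": 0.091, "ry": -0.082, "rz": 0}
    - {"tx": 0, "ty": 0, "tz": 0, "rx": 0, "ry": 0, "rz": 0}
    - {"tx": 0, "ty": 0, "tz": 0, "rx": 0, "ry": 0, "rz": 0}
  gripper: 0.3

```text
time: 2.2
tool_pos: [666.8, -199.5, 141.9]
tcp_rot: [-3.139, -0.609, 0.831]
contact_force: [-0.1, -0.8, 1.3]
grip_width: 64.2
finger_force: 0.0
```

```bash
cat >> h.py <<'E'
def st():
    o=bot.get_obs();R=Ro.from_euler("xyz",o["tcp_rot"]).as_matrix();z=R[:,2]
    print("t",round(o["time"],2),"tcp",o["tool_pos"].round(1),"grasp",(o["tool_pos"]-18.8*z).round(1),"lean",np.degrees(np.arccos(-z[2])).round(1),"az",np.degrees(np.arctan2(z[1],z[0])).round(1),"ydir az,el",np.degrees(np.arctan2(-R[1,1],-R[0,1])).round(1)-90,np.degrees(np.arcsin(R[2,1])).round(1),"F",o["contact_force"].round(1),"w",o["grip_width"].round(1),o["finger_force"].round(1),"q",o["joint_positions"].round(2))
    return o
E
python3 - <<'E'
from h import *
st();m=bot.camera_model("wrist");np.save("m3.npy",m,allow_pickle=True)
im=bot.capture("wrist");cv2.imwrite("pics/w3.png",im[:,:,::-1])
E
```

```text
Traceback (most recent call last):
  File "h.py", line 21, in st
    print("t",round(o["time"],2),"tcp",o["tool_pos"].round(1),"grasp",(o["tool_pos"]-18.8*z).round(1),"lean",np.degrees(np.arccos(-z[2])).round(1),"az",np.degrees(np.arctan2(z[1],z[0])).round(1),"ydir az,el",np.degrees(np.arctan2(-R[1,1],-R[0,1])).round(1)-90,np.degrees(np.arcsin(R[2,1])).round(1),"F",o["contact_force"].round(1),"w",o["grip_width"].round(1),o["finger_force"].round(1),"q",o["joint_positions"].round(2))
                                                                                                                                                                                                                                                                                                                                               ^^^^^^^^^^^^^^^^^^^^^
AttributeError: 'float' object has no attribute 'round'
```

Call:
carry_out:
  plan:
    - {"tx": 1, "ty": 3, "tz": -40, "rx": 0, "ry": 0, "rz": 0}
    - {"tx": 0, "ty": 0, "tz": -30, "rx": 0, "ry": 0, "rz": 0}
    - {"tx": 0, "ty": 0, "tz": -20, "rx": 0, "ry": 0, "rz": 0}
    - {"tx": 0, "ty": 0, "tz": -16, "rx": 0, "ry": 0, "rz": 0}
    - {"tx": 0, "ty": 0, "tz": 0, "rx": 0, "ry": 0, "rz": 0}
    - {"tx": 0, "ty": 0, "tz": 0, "rx": 0, "ry": 0, "rz": 0}

```text
time: 2.8
tool_pos: [669.5, -194.8, 36.8]
tcp_rot: [3.142, -0.612, 0.836]
contact_force: [1.4, 0.2, 0.1]
grip_width: 64.5
finger_force: 0.0
```

```bash
sed -i 's/o\["grip_width"\].round(1),o\["finger_force"\].round(1)/np.round(o["grip_width"],1),np.round(o["finger_force"],1)/' h.py
python3 - <<'E'
from h import *
st();m=bot.camera_model("wrist");np.save("m3.npy",m,allow_pickle=True)
im=bot.capture("wrist");cv2.imwrite("pics/w3.png",im[:,:,::-1])
E
```

```text
t 2.8 tcp [ 669.5 -194.8   36.8] grasp [ 662.3 -202.8   52.2] lean 35.1 az 47.9 ydir az,el 47.900000000000006 0.0 F [1.4 0.2 0.1] w 64.5 0.0 q [-0.66  0.81  1.43  0.75  0.99 -0.38]
```

View pics/w3.png

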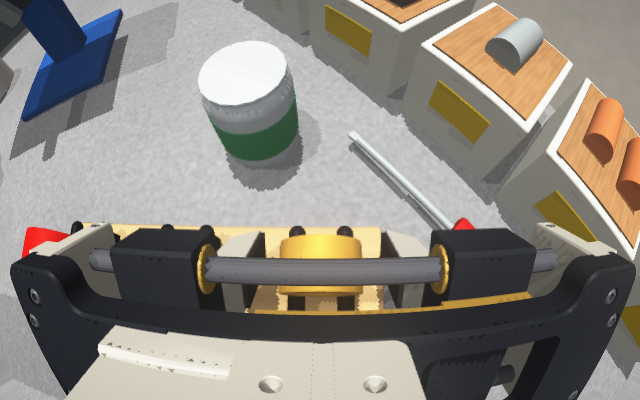

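The view shows the sleeve centred between the fingers at about (320,265). Closing, then lifting.

Call:
carry_out:
  plan:
    - {"tx": 0, "ty": 0, "tz": 0, "rx": 0, "ry": 0, "rz": 0}
    - {"tx": 0, "ty": 0, "tz": 0, "rx": 0, "ry": 0, "rz": 0}
    - {"tx": 0, "ty": 0, "tz": 0, "rx": 0, "ry": 0, "rz": 0}
    - {"tx": 0, "ty": 0, "tz": 0, "rx": 0, "ry": 0, "rz": 0}
    - {"tx": 0, "ty": 0, "tz": 0, "rx": 0, "ry": 0, "rz": 0}
    - {"tx": 0, "ty": 0, "tz": 0, "rx": 0, "ry": 0, "rz": 0}
    - {"tx": 0, "ty": 0, "tz": 20, "rx": 0, "ry": 0, "rz": 0}
    - {"tx": 0, "ty": 0, "tz": 30, "rx": 0, "ry": 0, "rz": 0}
    - {"tx": 0, "ty": 0, "tz": 40, "rx": 0, "ry": 0, "rz": 0}
    - {"tx": 0, "ty": 0, "tz": 25, "rx": 0, "ry": 0, "rz": 0}
    - {"tx": 0, "ty": 0, "tz": 0, "rx": 0, "ry": 0, "rz": 0}
  gripper: 0.9

```text
time: 3.95
tool_pos: [670.8, -196.2, 156.4]
tcp_rot: [3.132, -0.613, 0.84]
contact_force: [0.1, 0.4, -0.7]
grip_width: 41.7
finger_force: 30.0
```

Call:
carry_out:
  plan:
    - {"tx": -24, "ty": 34, "tz": 0, "rx": 0, "ry": 0, "rz": 0.035}
    - {"tx": -24, "ty": 34, "tz": 0, "rx": 0, "ry": 0, "rz": 0.035}
    - {"tx": -24, "ty": 34, "tz": 0, "rx": 0, "ry": 0, "rz": 0.035}
    - {"tx": -24, "ty": 34, "tz": 0, "rx": 0, "ry": 0, "rz": 0.035}
    - {"tx": -24, "ty": 34, "tz": 0, "rx": 0, "ry": 0, "rz": 0.035}
    - {"tx": -24, "ty": 34, "tz": 0, "rx": 0, "ry": 0, "rz": 0.035}
    - {"tx": -24, "ty": 34, "tz": 0, "rx": 0, "ry": 0, "rz": 0.035}
    - {"tx": 0, "ty": 0, "tz": 0, "rx": 0, "ry": 0, "rz": 0}
    - {"tx": 0, "ty": 0, "tz": 0, "rx": 0, "ry": 0, "rz": 0}

```text
time: 4.85
tool_pos: [500.6, 43.5, 150.5]
tcp_rot: [-3.14, -0.612, 1.08]
contact_force: [-0.2, -0.2, -1.6]
grip_width: 41.0
finger_force: 30.0
```

```bash
python3 - <<'E'
from h import *
st();m=bot.camera_model("wrist");np.save("m4.npy",m,allow_pickle=True)
im=bot.capture("wrist");cv2.imwrite("pics/w4.png",im[:,:,::-1])
E
```

```text
t 4.85 tcp [500.6  43.5 150.5] grasp [495.6  34.  165.9] lean 35.1 az 62.0 ydir az,el 61.900000000000006 -0.1 F [-0.2 -0.2 -1.6] w 41.0 30.0 q [-0.45  0.35  1.95  0.77  0.98 -0.45]
```

View pics/w4.png

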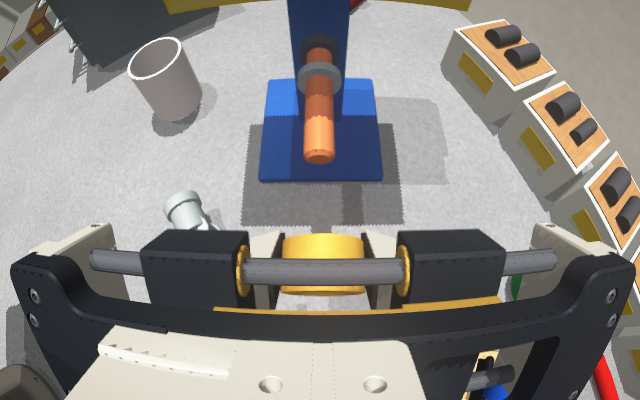

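The view shows the stub straight ahead, its tip at (319,157), the collar at (319,78) and the sleeve held at (322,250).

```bash
cat > stub.py <<'E'
from h import *
def meas(im,m,box=(285,40,355,175)):
    P=lambda u,z:(lambda c,d:c+d*(z-c[2])/d[2])(*fray(m,u))
    k=mask(im,(3,110,60),(16,255,255),box)
    n,l,s,_=cv2.connectedComponentsWithStats(k);i=1+np.argmax(s[1:,4]);k=(l==i)
    rows=np.where(k.any(1))[0];mid=[]
    for r in rows[3:-12]:
        c=np.where(k[r])[0];mid.append(P((c.mean(),r),130)[:2])
    mid=np.array(mid);vx,vy,x,y=cv2.fitLine(mid.astype(np.float32),cv2.DIST_HUBER,0,.01,.01).ravel()
    u=np.array([vx,vy])*np.sign(vy);r=rows[-1];b=(np.where(k[r])[0].mean(),r+.5)
    t1=P(b,122)[:2]@u;t2=P(b,119)[:2]@u-3
    p0=np.array([x,y]);p0=p0-u*(p0@u)
    print("axis deg",np.degrees(np.arctan2(u[1],u[0])),"tip est",(p0+u*t1).round(1),(p0+u*t2).round(1),"px rows",rows[0],rows[-1])
    return u,p0+u*min(t1,t2)
E
python3 - <<'E'
from stub import *
m=np.load("m4.npy",allow_pickle=True).item();im=cv2.imread("pics/w4.png")[:,:,::-1].copy()
meas(im,m)
P=lambda u,z:(lambda c,d:c+d*(z-c[2])/d[2])(*fray(m,u))
# base front edge
k=mask(im,(100,120,40),(125,255,255),(240,75,400,195));c=max(cv2.findContours(k,0,1)[0],key=cv2.contourArea).reshape(-1,2)
print("base",cv2.minAreaRect(np.array([P(q,12)[:2] for q in c],np.float32)))
# sleeve in the gripper: mask extents
k=mask(im,(17,120,90),(30,255,255),(270,228,375,258));q=cv2.findNonZero(k).reshape(-1,2);print(q.min(0),q.max(0))
o=bot.camera_model("top");kk=mask(cv2.imread("pics/top0.png")[:,:,::-1].copy(),(3,110,50),(16,255,255),(236,200,262,225));q=cv2.findNonZero(kk).reshape(-1,2)
P2=np.array([plane(o,u,130)[:2] for u in q]);a=np.array([np.cos(np.radians(62)),np.sin(np.radians(62))]);t=P2@a;e=P2[t<t.min()+4].mean(0);print("top tip",e,P2.mean(0))
E
```

```text
axis deg 62.528328 tip est [530.2 103.4] [529.6 102.2] px rows 75 163
base ((583.4158325195312, 204.74481201171875), (155.0852508544922, 137.1861114501953), 62.24213409423828)
[282 233] [363 257]
top tip [527.85187411 104.50695566] [543.86222068 132.8997345 ]
```

Call:
carry_out:
  plan:
    - {"tx": -1.5, "ty": 1, "tz": -17, "rx": 0, "ry": 0, "rz": 0.005}
    - {"tx": 0, "ty": 0, "tz": -17, "rx": 0, "ry": 0, "rz": 0}
    - {"tx": 12, "ty": 22, "tz": 0, "rx": 0, "ry": 0, "rz": 0}
    - {"tx": 11, "ty": 22, "tz": 0, "rx": 0, "ry": 0, "rz": 0}
    - {"tx": 0, "ty": 0, "tz": 0, "rx": 0, "ry": 0, "rz": 0}
    - {"tx": 0, "ty": 0, "tz": 0, "rx": 0, "ry": 0, "rz": 0}

```text
time: 5.5
tool_pos: [522.8, 87.6, 116.3]
tcp_rot: [-3.14, -0.612, 1.085]
contact_force: [-0.9, 0.9, -2.0]
grip_width: 41.4
finger_force: 30.0
```

```bash
python3 - <<'E'
from stub import *
st();m=bot.camera_model("wrist")
im=bot.capture("wrist");cv2.imwrite("pics/w5.png",im[:,:,::-1])
k=mask(im,(3,110,60),(16,255,255),(270,80,370,300));ys=np.where(k.any(1))[0];print(ys[0],ys[-1])
for r in range(ys[0],ys[-1],12):
    c=np.where(k[r])[0];print(r,c.min(),c.max(),end="; ")
k=mask(im,(17,120,90),(30,255,255),(270,228,375,258));q=cv2.findNonZero(k).reshape(-1,2);print(q.min(0),q.max(0))
E
```

```text
t 5.5 tcp [522.8  87.6 116.3] grasp [517.8  78.1 131.7] lean 35.1 az 62.3 ydir az,el 62.19999999999999 -0.1 F [-0.9  0.9 -2. ] w 41.4 30.0 q [-0.34  0.43  1.95  0.84  0.86 -0.46]
94 286
94 315 323; 106 303 336; 118 303 337; 130 302 337; 142 302 338; 154 301 338; 166 301 338; 178 300 339; 190 300 339; 202 300 339; Traceback (most recent call last):
  File "<stdin>", line 6, in <module>
    return umr_minimum(a, axis, None, out, keepdims, initial, where)
ValueError: zero-size array to reduction operation minimum which has no identity
```

View pics/w5.png

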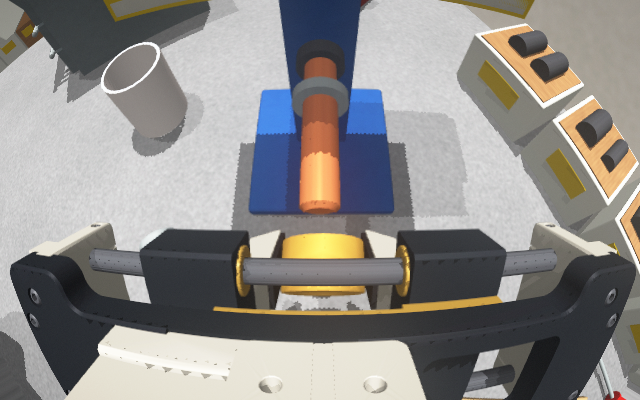

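Call:
carry_out:
  plan:
    - {"tx": -1, "ty": 0.5, "tz": 0.5, "rx": 0, "ry": 0, "rz": 0}
    - {"tx": 4.65, "ty": 8.85, "tz": 0, "rx": 0, "ry": 0, "rz": 0}
    - {"tx": 2.3, "ty": 4.4, "tz": 0, "rx": 0, "ry": 0, "rz": 0}
    - {"tx": 2.3, "ty": 4.4, "tz": 0, "rx": 0, "ry": 0, "rz": 0}
    - {"tx": 2.3, "ty": 4.4, "tz": 0, "rx": 0, "ry": 0, "rz": 0}
    - {"tx": 2.3, "ty": 4.4, "tz": 0, "rx": 0, "ry": 0, "rz": 0}
    - {"tx": 0, "ty": 0, "tz": 0, "rx": 0, "ry": 0, "rz": 0}

```text
time: 6.25
tool_pos: [535.3, 115.9, 117.3]
tcp_rot: [-3.14, -0.613, 1.085]
contact_force: [-1.0, -0.3, -2.5]
grip_width: 41.5
finger_force: 30.0
```

Call:
carry_out:
  plan:
    - {"tx": 4.2, "ty": 8, "tz": 0, "rx": 0, "ry": 0, "rz": 0}
    - {"tx": 4.2, "ty": 8, "tz": 0, "rx": 0, "ry": 0, "rz": 0}
    - {"tx": 4.2, "ty": 8, "tz": 0, "rx": 0, "ry": 0, "rz": 0}
    - {"tx": 4.2, "ty": 8, "tz": 0, "rx": 0, "ry": 0, "rz": 0}
    - {"tx": 4.2, "ty": 8, "tz": 0, "rx": 0, "ry": 0, "rz": 0}
    - {"tx": 0, "ty": 0, "tz": 0, "rx": 0, "ry": 0, "rz": 0}

```text
time: 6.85
tool_pos: [556.5, 156.4, 117.3]
tcp_rot: [-3.14, -0.613, 1.086]
contact_force: [0.1, -0.6, -1.5]
grip_width: 41.1
finger_force: 30.0
```

Call:
carry_out:
  plan:
    - {"tx": 0.93, "ty": 1.77, "tz": 0, "rx": 0, "ry": 0, "rz": 0}
    - {"tx": 0.93, "ty": 1.77, "tz": 0, "rx": 0, "ry": 0, "rz": 0}
    - {"tx": 0.93, "ty": 1.77, "tz": 0, "rx": 0, "ry": 0, "rz": 0}
    - {"tx": 0.93, "ty": 1.77, "tz": 0, "rx": 0, "ry": 0, "rz": 0}
    - {"tx": 0, "ty": 0, "tz": 0, "rx": 0, "ry": 0, "rz": 0}

```text
time: 7.35
tool_pos: [560.0, 162.4, 117.3]
tcp_rot: [-3.14, -0.612, 1.084]
contact_force: [-0.0, 0.4, -1.6]
grip_width: 41.9
finger_force: 30.0
```

Call:
carry_out:
  plan:
    - {"tx": 0.7, "ty": 1.3, "tz": 0, "rx": 0, "ry": 0, "rz": 0}
    - {"tx": 0, "ty": 0, "tz": 0, "rx": 0, "ry": 0, "rz": 0}

```text
time: 7.55
tool_pos: [560.6, 163.7, 117.3]
tcp_rot: [-3.14, -0.612, 1.084]
contact_force: [0.4, -0.2, -1.5]
grip_width: 41.7
finger_force: 30.0
```

Call:
carry_out:
  plan:
    - {"tx": 0.7, "ty": 1.3, "tz": 0, "rx": 0, "ry": 0, "rz": 0}
    - {"tx": 0, "ty": 0, "tz": 0, "rx": 0, "ry": 0, "rz": 0}

```text
time: 7.75
tool_pos: [561.4, 165.0, 117.2]
tcp_rot: [-3.14, -0.612, 1.084]
contact_force: [-0.1, -0.0, -2.4]
grip_width: 41.5
finger_force: 30.0
```

Call:
carry_out:
  plan:
    - {"tx": 0.7, "ty": 1.3, "tz": 0, "rx": 0, "ry": 0, "rz": 0}
    - {"tx": 0, "ty": 0, "tz": 0, "rx": 0, "ry": 0, "rz": 0}

```text
time: 7.95
tool_pos: [561.8, 165.7, 117.2]
tcp_rot: [-3.14, -0.612, 1.085]
contact_force: [-2.8, -5.9, 0.9]
grip_width: 41.7
finger_force: 30.0
```

Call:
carry_out:
  plan:
    - {"tx": 0.7, "ty": 1.3, "tz": 0, "rx": 0, "ry": 0, "rz": 0}
    - {"tx": 0, "ty": 0, "tz": 0, "rx": 0, "ry": 0, "rz": 0}

```text
time: 8.15
tool_pos: [561.8, 165.8, 117.1]
tcp_rot: [-3.141, -0.61, 1.085]
contact_force: [-11.6, -15.6, 8.6]
grip_width: 41.5
finger_force: 30.0
```

Call:
carry_out:
  plan:
    - {"tx": 0.7, "ty": 1.3, "tz": 0, "rx": 0, "ry": 0, "rz": 0}
    - {"tx": 0, "ty": 0, "tz": 0, "rx": 0, "ry": 0, "rz": 0}

```text
time: 8.35
tool_pos: [561.8, 165.9, 117.1]
tcp_rot: [-3.141, -0.608, 1.086]
contact_force: [-19.9, -25.4, 13.7]
grip_width: 41.5
finger_force: 30.0
```

Call:
carry_out:
  plan:
    - {"tx": -0.7, "ty": -1.3, "tz": 0, "rx": 0, "ry": 0, "rz": 0}
    - {"tx": -0.7, "ty": -1.3, "tz": 0, "rx": 0, "ry": 0, "rz": 0}
    - {"tx": 0, "ty": 0, "tz": 0, "rx": 0, "ry": 0, "rz": 0}

```text
time: 8.65
tool_pos: [561.9, 165.7, 117.3]
tcp_rot: [-3.14, -0.612, 1.084]
contact_force: [-6.3, -7.4, 3.1]
grip_width: 41.7
finger_force: 30.0
```

Call:
carry_out:
  plan:
    - {"tx": 0, "ty": 0, "tz": 0, "rx": 0, "ry": 0, "rz": 0}
    - {"tx": 0, "ty": 0, "tz": 0, "rx": 0, "ry": 0, "rz": 0}
    - {"tx": 0, "ty": 0, "tz": 0, "rx": 0, "ry": 0, "rz": 0}
    - {"tx": 0, "ty": 0, "tz": 0, "rx": 0, "ry": 0, "rz": 0}
    - {"tx": -4.6, "ty": -8.8, "tz": 0, "rx": 0, "ry": 0, "rz": 0}
    - {"tx": -11.6, "ty": -22, "tz": 0, "rx": 0, "ry": 0, "rz": 0}
    - {"tx": -18.6, "ty": -35.4, "tz": 0, "rx": 0, "ry": 0, "rz": 0}
    - {"tx": -18.6, "ty": -35.4, "tz": 0, "rx": 0, "ry": 0, "rz": 0}
    - {"tx": 0, "ty": 0, "tz": 20, "rx": 0, "ry": 0, "rz": 0}
    - {"tx": 0, "ty": 0, "tz": 20, "rx": 0, "ry": 0, "rz": 0}
    - {"tx": 0, "ty": 0, "tz": 0, "rx": 0, "ry": 0, "rz": 0}
    - {"tx": 0, "ty": 0, "tz": 0, "rx": 0, "ry": 0, "rz": 0}
  gripper: 0.25

```text
time: 9.85
tool_pos: [508.4, 64.3, 157.2]
tcp_rot: [-3.141, -0.612, 1.085]
contact_force: [-0.2, 0.3, -0.5]
grip_width: 68.4
finger_force: 0.0
```

```bash
python3 - <<'E'
from stub import *
st();m=bot.camera_model("wrist")
im=bot.capture("wrist");cv2.imwrite("pics/w6.png",im[:,:,::-1])
E
```

```text
t 9.85 tcp [508.4  64.3 157.2] grasp [503.4  54.7 172.6] lean 35.1 az 62.2 ydir az,el 62.19999999999999 -0.0 F [-0.2  0.3 -0.5] w 68.4 0.0 q [-0.4   0.34  1.94  0.77  0.97 -0.4 ]
```

View pics/w6.png

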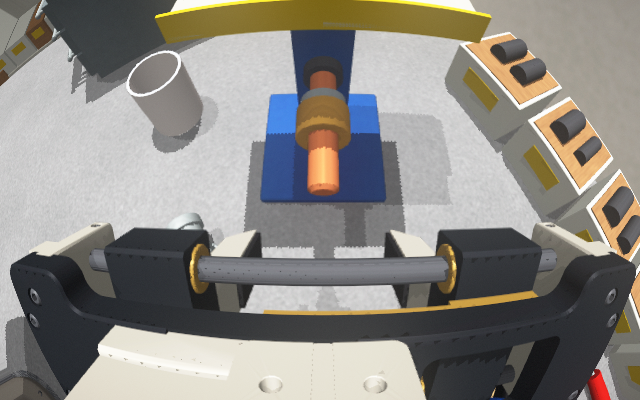

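The view shows the sleeve seated against the collar at (323,115), with bare stub in front ending at (323,187). Now the ring.

Call:
carry_out:
  plan:
    - {"tx": 19, "ty": -41, "tz": 0, "rx": 0, "ry": 0, "rz": -0.05}
    - {"tx": 19, "ty": -41, "tz": 0, "rx": 0, "ry": 0, "rz": -0.05}
    - {"tx": 19, "ty": -41, "tz": 0, "rx": 0, "ry": 0, "rz": -0.05}
    - {"tx": 19, "ty": -41, "tz": 0, "rx": 0, "ry": 0, "rz": -0.05}
    - {"tx": 19, "ty": -41, "tz": 0, "rx": 0, "ry": 0, "rz": -0.048}
    - {"tx": 0, "ty": 0, "tz": -20, "rx": 0, "ry": 0, "rz": 0}
    - {"tx": 0, "ty": 0, "tz": -20, "rx": 0, "ry": 0, "rz": 0}
    - {"tx": 0, "ty": 0, "tz": 0, "rx": 0, "ry": 0, "rz": 0}
    - {"tx": 0, "ty": 0, "tz": 0, "rx": 0, "ry": 0, "rz": 0}

```text
time: 10.8
tool_pos: [603.3, -139.7, 116.5]
tcp_rot: [-3.137, -0.613, 0.835]
contact_force: [0.9, -1.3, 0.2]
grip_width: 68.7
finger_force: 0.0
```

```bash
python3 - <<'E'
from stub import *
st();m=bot.camera_model("wrist");im=bot.capture("wrist");cv2.imwrite("pics/w7.png",im[:,:,::-1])
P=lambda u,z:(lambda c,d:c+d*(z-c[2])/d[2])(*fray(m,u))
ex=np.array([.669,.743]);ey=np.array([-.743,.669])
q=cv2.findNonZero(mask(im,(105,130,60),(125,255,255),(255,100,390,258))).reshape(-1,2);print(q.min(0),q.max(0))
M=np.array([P(u,54)[:2] for u in q])@ey;print("ey",(np.percentile(M,2)+np.percentile(M,98))/2, "rack mid",np.array([596.7,-147.9])@ey)
E
```

```text
t 10.8 tcp [ 603.3 -139.7  116.5] grasp [ 596.1 -147.8  131.9] lean 35.1 az 48.3 ydir az,el 48.0 -0.2 F [ 0.9 -1.3  0.2] w 68.7 0.0 q [-0.66  0.58  1.65  0.74  1.01 -0.36]Traceback (most recent call last):
  File "<stdin>", line 5, in <module>
AttributeError: 'NoneType' object has no attribute 'reshape'
```

Call:
carry_out:
  plan:
    - {"tx": 0.4, "ty": -0.5, "tz": -30, "rx": 0, "ry": 0, "rz": 0}
    - {"tx": 0, "ty": 0, "tz": -25, "rx": 0, "ry": 0, "rz": 0}
    - {"tx": 0, "ty": 0, "tz": -14, "rx": 0, "ry": 0, "rz": 0}
    - {"tx": 0, "ty": 0, "tz": -8, "rx": 0, "ry": 0, "rz": 0}
    - {"tx": 0, "ty": 0, "tz": 0, "rx": 0, "ry": 0, "rz": 0}
    - {"tx": 0, "ty": 0, "tz": 0, "rx": 0, "ry": 0, "rz": 0}

```text
time: 11.45
tool_pos: [604.6, -141.1, 41.2]
tcp_rot: [3.142, -0.613, 0.837]
contact_force: [0.1, 0.1, 0.3]
grip_width: 68.8
finger_force: 0.0
```

Call:
carry_out:
  plan:
    - {"tx": 0, "ty": 0, "tz": 0, "rx": 0, "ry": 0, "rz": 0}
    - {"tx": 0, "ty": 0, "tz": 0, "rx": 0, "ry": 0, "rz": 0}
    - {"tx": 0, "ty": 0, "tz": 0, "rx": 0, "ry": 0, "rz": 0}
    - {"tx": 0, "ty": 0, "tz": 0, "rx": 0, "ry": 0, "rz": 0}
    - {"tx": 0, "ty": 0, "tz": 0, "rx": 0, "ry": 0, "rz": 0}
    - {"tx": 0, "ty": 0, "tz": 0, "rx": 0, "ry": 0, "rz": 0}
  gripper: 0.9

```text
time: 12.05
tool_pos: [603.4, -139.7, 40.9]
tcp_rot: [-3.138, -0.614, 0.836]
contact_force: [-4.2, 3.3, 5.5]
grip_width: 49.9
finger_force: 30.0
```

Call:
carry_out:
  plan:
    - {"tx": 0, "ty": 0, "tz": 20, "rx": 0, "ry": 0, "rz": 0}
    - {"tx": 0, "ty": 0, "tz": 40, "rx": 0, "ry": 0, "rz": 0}
    - {"tx": 0, "ty": 0, "tz": 40, "rx": 0, "ry": 0, "rz": 0}
    - {"tx": 0, "ty": 0, "tz": 15, "rx": 0, "ry": 0, "rz": 0}
    - {"tx": 0, "ty": 0, "tz": 0, "rx": 0, "ry": 0, "rz": 0}
    - {"tx": -19, "ty": 38, "tz": 0, "rx": 0, "ry": 0, "rz": 0.05}
    - {"tx": -19, "ty": 38, "tz": 0, "rx": 0, "ry": 0, "rz": 0.05}
    - {"tx": -19, "ty": 38, "tz": 0, "rx": 0, "ry": 0, "rz": 0.05}
    - {"tx": -19, "ty": 38, "tz": 0, "rx": 0, "ry": 0, "rz": 0.05}
    - {"tx": -19, "ty": 38, "tz": 0, "rx": 0, "ry": 0, "rz": 0.048}
    - {"tx": 0, "ty": 0, "tz": 0, "rx": 0, "ry": 0, "rz": 0}
    - {"tx": 0, "ty": 0, "tz": 0, "rx": 0, "ry": 0, "rz": 0}

```text
time: 13.25
tool_pos: [508.2, 49.8, 154.0]
tcp_rot: [-3.137, -0.612, 1.084]
contact_force: [-0.1, 0.7, -1.2]
grip_width: 49.7
finger_force: 30.0
```

```bash
python3 - <<'E'
from stub import *
o=st();im=bot.capture("wrist");cv2.imwrite("pics/w8.png",im[:,:,::-1])
R=Ro.from_euler("xyz",o["tcp_rot"]).as_matrix();g=o["tool_pos"]-18.8*R[:,2]
u=np.array([np.cos(np.radians(62.3)),np.sin(np.radians(62.3))]);v=np.array([-u[1],u[0]])
H=np.array([556.8,156.4]) # grasp when sleeve was home
print("to sleeve-home along",(H-g[:2])@u,"lat",(H-g[:2])@v)
q=cv2.findNonZero(mask(im,(105,130,60),(125,255,255),(255,228,390,258)))
print(None if q is None else (q.reshape(-1,2).min(0),q.reshape(-1,2).max(0)))
E
```

```text
t 13.25 tcp [508.2  49.8 154. ] grasp [503.2  40.2 169.4] lean 35.1 az 62.5 ydir az,el 62.19999999999999 -0.2 F [-0.1  0.7 -1.2] w 49.7 30.0 q [-0.43  0.35  1.93  0.76  0.98 -0.42]
to sleeve-home along 127.75768616073334 lat 6.5910613586697835
(array([273, 239], dtype=int32), array([372, 257], dtype=int32))
```

Call:
carry_out:
  plan:
    - {"tx": -5.8, "ty": 3.1, "tz": -18, "rx": 0, "ry": 0, "rz": 0}
    - {"tx": 0, "ty": 0, "tz": -19, "rx": 0, "ry": 0, "rz": 0}
    - {"tx": 10.5, "ty": 19.9, "tz": 0, "rx": 0, "ry": 0, "rz": 0}
    - {"tx": 10.5, "ty": 19.9, "tz": 0, "rx": 0, "ry": 0, "rz": 0}
    - {"tx": 0, "ty": 0, "tz": 0, "rx": 0, "ry": 0, "rz": 0}
    - {"tx": 0, "ty": 0, "tz": 0, "rx": 0, "ry": 0, "rz": 0}

```text
time: 13.9
tool_pos: [524.4, 91.3, 117.6]
tcp_rot: [-3.139, -0.612, 1.084]
contact_force: [-0.3, -0.1, -0.4]
grip_width: 49.6
finger_force: 30.0
```

```bash
cat >> stub.py <<'E'
def rel(H=(556.8,156.4)):
    o=st();R=Ro.from_euler("xyz",o["tcp_rot"]).as_matrix();g=o["tool_pos"]-18.8*R[:,2]
    u=np.array([np.cos(np.radians(62.3)),np.sin(np.radians(62.3))]);v=np.array([-u[1],u[0]])
    print("to sleeve-home along",(H-g[:2])@u,"lat",(H-g[:2])@v,"z",g[2])
    im=bot.capture("wrist")
    k=mask(im,(3,110,60),(16,255,255),(270,120,370,225))
    for r in np.where(k.any(1))[0][::10]:
        c=np.where(k[r])[0];print(r,c.min(),c.max(),end="; ")
    return im
E
python3 - <<'E'
from stub import *
im=rel();q=cv2.findNonZero(mask(im,(105,130,60),(125,255,255),(255,228,390,258))).reshape(-1,2);print(q.min(0),q.max(0))
cv2.imwrite("pics/w9.png",im[:,:,::-1])
E
```

```text
t 13.9 tcp [524.4  91.3 117.6] grasp [519.4  81.7 132.9] lean 35.1 az 62.3 ydir az,el 62.19999999999999 -0.1 F [-0.3 -0.1 -0.4] w 49.6 30.0 q [-0.33  0.43  1.95  0.84  0.86 -0.44]
to sleeve-home along 83.5117605728195 lat 1.562093507197595 z 132.94231737435086
120 334 353; 131 287 333; 141 288 353; 151 288 352; 161 302 339; 171 301 339; 181 301 339; 191 301 339; 201 300 340; 211 300 340; [273 239] [372 257]
```

Call:
carry_out:
  plan:
    - {"tx": -1.2, "ty": 0.6, "tz": -0.3, "rx": 0, "ry": 0, "rz": 0}
    - {"tx": 4.65, "ty": 8.85, "tz": 0, "rx": 0, "ry": 0, "rz": 0}
    - {"tx": 2.3, "ty": 4.4, "tz": 0, "rx": 0, "ry": 0, "rz": 0}
    - {"tx": 2.3, "ty": 4.4, "tz": 0, "rx": 0, "ry": 0, "rz": 0}
    - {"tx": 2.3, "ty": 4.4, "tz": 0, "rx": 0, "ry": 0, "rz": 0}
    - {"tx": 2.3, "ty": 4.4, "tz": 0, "rx": 0, "ry": 0, "rz": 0}
    - {"tx": 0, "ty": 0, "tz": 0, "rx": 0, "ry": 0, "rz": 0}

```text
time: 14.65
tool_pos: [537.0, 119.8, 117.9]
tcp_rot: [-3.14, -0.613, 1.085]
contact_force: [-0.4, -0.3, -0.5]
grip_width: 49.6
finger_force: 30.0
```

```bash
python3 - <<'E'
from stub import *
rel()
E
```

```text
t 14.65 tcp [537.  119.8 117.9] grasp [531.9 110.2 133.3] lean 35.1 az 62.3 ydir az,el 62.19999999999999 -0.1 F [-0.4 -0.3 -0.5] w 49.6 30.0 q [-0.26  0.44  1.93  0.86  0.83 -0.39]
to sleeve-home along 52.479831164634824 lat -0.5336627536040837 z 133.32870790276053
120 307 341; 153 290 290; 166 289 290; 176 288 360; 187 300 359; 197 288 360; 207 304 344; 217 304 344;
```

Call:
carry_out:
  plan:
    - {"tx": 2.8, "ty": 5.3, "tz": -0.3, "rx": 0, "ry": 0, "rz": 0}
    - {"tx": 2.8, "ty": 5.3, "tz": -0.3, "rx": 0, "ry": 0, "rz": 0}
    - {"tx": 2.8, "ty": 5.3, "tz": 0, "rx": 0, "ry": 0, "rz": 0}
    - {"tx": 2.3, "ty": 4.4, "tz": 0, "rx": 0, "ry": 0, "rz": 0}
    - {"tx": 0, "ty": 0, "tz": 0, "rx": 0, "ry": 0, "rz": 0}

```text
time: 15.2
tool_pos: [547.7, 140.1, 117.3]
tcp_rot: [-3.14, -0.613, 1.085]
contact_force: [-0.4, 0.8, -1.8]
grip_width: 49.6
finger_force: 30.0
```

Call:
carry_out:
  plan:
    - {"tx": 0.9, "ty": 1.7, "tz": 0, "rx": 0, "ry": 0, "rz": 0}
    - {"tx": 0.7, "ty": 1.3, "tz": 0, "rx": 0, "ry": 0, "rz": 0}
    - {"tx": 0, "ty": 0, "tz": 0, "rx": 0, "ry": 0, "rz": 0}

```text
time: 15.5
tool_pos: [549.2, 142.4, 117.3]
tcp_rot: [-3.14, -0.612, 1.084]
contact_force: [-0.8, -0.6, -1.3]
grip_width: 49.5
finger_force: 30.0
```

Call:
carry_out:
  plan:
    - {"tx": 0.7, "ty": 1.3, "tz": 0, "rx": 0, "ry": 0, "rz": 0}
    - {"tx": 0, "ty": 0, "tz": 0, "rx": 0, "ry": 0, "rz": 0}

```text
time: 15.7
tool_pos: [549.9, 143.7, 117.4]
tcp_rot: [-3.14, -0.612, 1.084]
contact_force: [0.0, -0.1, -0.9]
grip_width: 49.4
finger_force: 30.0
```

Call:
carry_out:
  plan:
    - {"tx": 0.7, "ty": 1.3, "tz": 0, "rx": 0, "ry": 0, "rz": 0}
    - {"tx": 0, "ty": 0, "tz": 0, "rx": 0, "ry": 0, "rz": 0}

```text
time: 15.9
tool_pos: [550.6, 145.1, 117.3]
tcp_rot: [-3.14, -0.612, 1.084]
contact_force: [0.4, -0.2, -0.4]
grip_width: 49.6
finger_force: 30.0
```

Call:
carry_out:
  plan:
    - {"tx": 0.7, "ty": 1.3, "tz": 0, "rx": 0, "ry": 0, "rz": 0}
    - {"tx": 0, "ty": 0, "tz": 0, "rx": 0, "ry": 0, "rz": 0}

```text
time: 16.1
tool_pos: [551.2, 146.1, 117.3]
tcp_rot: [-3.14, -0.612, 1.085]
contact_force: [-1.0, -2.1, -1.2]
grip_width: 49.4
finger_force: 30.0
```

Call:
carry_out:
  plan:
    - {"tx": 0.7, "ty": 1.3, "tz": 0, "rx": 0, "ry": 0, "rz": 0}
    - {"tx": 0, "ty": 0, "tz": 0, "rx": 0, "ry": 0, "rz": 0}

```text
time: 16.3
tool_pos: [551.3, 146.3, 117.1]
tcp_rot: [-3.141, -0.61, 1.085]
contact_force: [-8.8, -12.9, 5.7]
grip_width: 49.7
finger_force: 30.0
```

Call:
carry_out:
  plan:
    - {"tx": 0.7, "ty": 1.3, "tz": 0, "rx": 0, "ry": 0, "rz": 0}
    - {"tx": 0, "ty": 0, "tz": 0, "rx": 0, "ry": 0, "rz": 0}

```text
time: 16.5
tool_pos: [551.4, 146.4, 117.0]
tcp_rot: [-3.141, -0.608, 1.086]
contact_force: [-15.6, -21.1, 11.2]
grip_width: 49.1
finger_force: 30.0
```

Call:
carry_out:
  plan:
    - {"tx": -0.7, "ty": -1.3, "tz": 0, "rx": 0, "ry": 0, "rz": 0}
    - {"tx": -0.7, "ty": -1.3, "tz": 0, "rx": 0, "ry": 0, "rz": 0}
    - {"tx": 0, "ty": 0, "tz": 0, "rx": 0, "ry": 0, "rz": 0}

```text
time: 16.8
tool_pos: [551.3, 146.2, 117.4]
tcp_rot: [-3.14, -0.613, 1.084]
contact_force: [-0.7, -1.5, -0.9]
grip_width: 49.8
finger_force: 30.0
```

Call:
carry_out:
  plan:
    - {"tx": 0, "ty": 0, "tz": 0, "rx": 0, "ry": 0, "rz": 0}
    - {"tx": 0, "ty": 0, "tz": 0, "rx": 0, "ry": 0, "rz": 0}
    - {"tx": 0, "ty": 0, "tz": 0, "rx": 0, "ry": 0, "rz": 0}
    - {"tx": 0, "ty": 0, "tz": 0, "rx": 0, "ry": 0, "rz": 0}
    - {"tx": -4.6, "ty": -8.8, "tz": 0, "rx": 0, "ry": 0, "rz": 0}
    - {"tx": -13.9, "ty": -26.5, "tz": 0, "rx": 0, "ry": 0, "rz": 0}
    - {"tx": -18.6, "ty": -35.4, "tz": 0, "rx": 0, "ry": 0, "rz": 0}
    - {"tx": -4.6, "ty": -8.8, "tz": 20, "rx": 0, "ry": 0, "rz": 0}
    - {"tx": 0, "ty": 0, "tz": 20, "rx": 0, "ry": 0, "rz": 0}
    - {"tx": 0, "ty": 0, "tz": 0, "rx": 0, "ry": 0, "rz": 0}
    - {"tx": 0, "ty": 0, "tz": 0, "rx": 0, "ry": 0, "rz": 0}
  gripper: 0.2

```text
time: 17.9
tool_pos: [509.4, 66.4, 157.3]
tcp_rot: [-3.141, -0.612, 1.085]
contact_force: [-0.3, -0.8, -1.6]
grip_width: 73.7
finger_force: 0.0
```

```bash
python3 - <<'E'
from stub import *
st();m=bot.camera_model("wrist");im=bot.capture("wrist");cv2.imwrite("pics/w10.png",im[:,:,::-1])
E
```

```text
t 17.9 tcp [509.4  66.4 157.3] grasp [504.4  56.9 172.7] lean 35.1 az 62.2 ydir az,el 62.19999999999999 -0.0 F [-0.3 -0.8 -1.6] w 73.7 0.0 q [-0.4   0.34  1.94  0.77  0.96 -0.4 ]
```

View pics/w10.png

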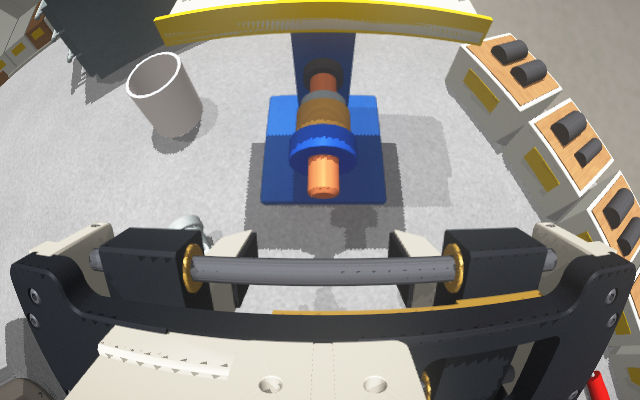

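The ring (323,150) is seated against the sleeve, with bare stub left down to (323,190). Now the cap.

Call:
carry_out:
  plan:
    - {"tx": 7.5, "ty": -37.5, "tz": 0, "rx": 0, "ry": 0, "rz": -0.062}
    - {"tx": 7.5, "ty": -37.5, "tz": 0, "rx": 0, "ry": 0, "rz": -0.062}
    - {"tx": 7.5, "ty": -37.5, "tz": 0, "rx": 0, "ry": 0, "rz": -0.062}
    - {"tx": 7.5, "ty": -37.5, "tz": 0, "rx": 0, "ry": 0, "rz": -0.062}
    - {"tx": 0, "ty": 0, "tz": -20, "rx": 0, "ry": 0, "rz": 0}
    - {"tx": 0, "ty": 0, "tz": 0, "rx": 0, "ry": 0, "rz": 0}
    - {"tx": 0, "ty": 0, "tz": 0, "rx": 0, "ry": 0, "rz": 0}

```text
time: 18.65
tool_pos: [538.9, -82.2, 136.5]
tcp_rot: [-3.136, -0.612, 0.835]
contact_force: [0.1, 0.7, 0.2]
grip_width: 73.4
finger_force: 0.0
```

```bash
python3 - <<'E'
from stub import *
st();m=bot.camera_model("wrist");im=bot.capture("wrist");cv2.imwrite("pics/w11.png",im[:,:,::-1])
q=cv2.findNonZero(mask(im,(0,170,90),(6,255,255),(255,100,390,300)))
print(None if q is None else (q.reshape(-1,2).min(0),q.reshape(-1,2).max(0)))
o=bot.camera_model("top");it=bot.capture("top");ex=np.array([.669,.743]);ey=np.array([-.743,.669])
q=cv2.findNonZero(mask(it,(0,190,90),(4,255,255),(295,195,340,240)))
if q is not None:
    q=q.reshape(-1,2);print(len(q),plane(o,q.mean(0),70))
E
```

```text
t 18.65 tcp [538.9 -82.2 136.5] grasp [531.7 -90.3 151.9] lean 35.1 az 48.4 ydir az,el 48.0 -0.3 F [0.1 0.7 0.2] w 73.4 0.0 q [-0.65  0.43  1.86  0.78  0.96 -0.41]
(array([293, 286], dtype=int32), array([356, 299], dtype=int32))
65 [529.11306844 -93.5392774   70.        ]
```

Call:
carry_out:
  plan:
    - {"tx": 0, "ty": -1.5, "tz": -40, "rx": 0, "ry": 0, "rz": 0}
    - {"tx": 0, "ty": 0, "tz": -30, "rx": 0, "ry": 0, "rz": 0}
    - {"tx": 0, "ty": 0, "tz": -17, "rx": 0, "ry": 0, "rz": 0}
    - {"tx": 0, "ty": 0, "tz": -8, "rx": 0, "ry": 0, "rz": 0}
    - {"tx": 0, "ty": 0, "tz": 0, "rx": 0, "ry": 0, "rz": 0}
    - {"tx": 0, "ty": 0, "tz": 0, "rx": 0, "ry": 0, "rz": 0}

```text
time: 19.35
tool_pos: [540.1, -84.7, 43.3]
tcp_rot: [3.142, -0.613, 0.838]
contact_force: [-0.5, -0.5, -0.3]
grip_width: 73.3
finger_force: 0.0
```

Call:
carry_out:
  plan:
    - {"tx": 0, "ty": 0, "tz": 0, "rx": 0, "ry": 0, "rz": 0}
    - {"tx": 0, "ty": 0, "tz": 0, "rx": 0, "ry": 0, "rz": 0}
    - {"tx": 0, "ty": 0, "tz": 0, "rx": 0, "ry": 0, "rz": 0}
    - {"tx": 0, "ty": 0, "tz": 0, "rx": 0, "ry": 0, "rz": 0}
    - {"tx": 0, "ty": 0, "tz": 0, "rx": 0, "ry": 0, "rz": 0}
    - {"tx": 0, "ty": 0, "tz": 0, "rx": 0, "ry": 0, "rz": 0}
  gripper: 0.9

```text
time: 19.95
tool_pos: [539.2, -83.9, 42.9]
tcp_rot: [-3.138, -0.614, 0.837]
contact_force: [-4.6, 1.2, 6.2]
grip_width: 51.7
finger_force: 30.0
```

Call:
carry_out:
  plan:
    - {"tx": 0, "ty": 0, "tz": 20, "rx": 0, "ry": 0, "rz": 0}
    - {"tx": 0, "ty": 0, "tz": 40, "rx": 0, "ry": 0, "rz": 0}
    - {"tx": 0, "ty": 0, "tz": 30, "rx": 0, "ry": 0, "rz": 0}
    - {"tx": 0, "ty": 0, "tz": 20, "rx": 0, "ry": 0, "rz": 0}
    - {"tx": -10, "ty": 32, "tz": 0, "rx": 0, "ry": 0, "rz": 0.062}
    - {"tx": -10, "ty": 32, "tz": 0, "rx": 0, "ry": 0, "rz": 0.062}
    - {"tx": -10, "ty": 32, "tz": 0, "rx": 0, "ry": 0, "rz": 0.062}
    - {"tx": -10, "ty": 32, "tz": 0, "rx": 0, "ry": 0, "rz": 0.062}
    - {"tx": 0, "ty": 0, "tz": 0, "rx": 0, "ry": 0, "rz": 0}
    - {"tx": 0, "ty": 0, "tz": 0, "rx": 0, "ry": 0, "rz": 0}

```text
time: 20.95
tool_pos: [499.7, 43.4, 152.4]
tcp_rot: [-3.141, -0.612, 1.085]
contact_force: [1.3, 0.1, -0.9]
grip_width: 51.5
finger_force: 30.0
```

```bash
python3 - <<'E'
from stub import *
im=rel();q=cv2.findNonZero(mask(im,(0,170,90),(6,255,255),(255,200,390,300))).reshape(-1,2);print(q.min(0),q.max(0))
E
```

```text
t 20.95 tcp [499.7  43.4 152.4] grasp [494.7  33.9 167.8] lean 35.1 az 62.2 ydir az,el 62.19999999999999 -0.0 F [ 1.3  0.1 -0.9] w 51.5 30.0 q [-0.46  0.34  1.95  0.76  0.98 -0.45]
to sleeve-home along 137.36232744869682 lat 1.952061375865 z 167.83223024591962
121 314 326; 131 306 334; 141 306 335; 151 305 335; 161 308 332; [271 229] [374 299]
```

Call:
carry_out:
  plan:
    - {"tx": -1.6, "ty": 0.8, "tz": -18, "rx": 0, "ry": 0, "rz": 0.002}
    - {"tx": 0, "ty": 0, "tz": -17.4, "rx": 0, "ry": 0, "rz": 0}
    - {"tx": 11.6, "ty": 22.1, "tz": 0, "rx": 0, "ry": 0, "rz": 0}
    - {"tx": 11.6, "ty": 22.1, "tz": 0, "rx": 0, "ry": 0, "rz": 0}
    - {"tx": 0, "ty": 0, "tz": 0, "rx": 0, "ry": 0, "rz": 0}
    - {"tx": 0, "ty": 0, "tz": 0, "rx": 0, "ry": 0, "rz": 0}

```text
time: 21.6
tool_pos: [521.4, 87.6, 116.8]
tcp_rot: [-3.14, -0.612, 1.086]
contact_force: [0.1, -1.2, -1.3]
grip_width: 51.8
finger_force: 30.0
```

```bash
python3 - <<'E'
from stub import *
im=rel();q=cv2.findNonZero(mask(im,(0,170,90),(6,255,255),(255,200,390,300))).reshape(-1,2);print(q.min(0),q.max(0))
E
```

```text
t 21.6 tcp [521.4  87.6 116.8] grasp [516.4  78.  132.1] lean 35.1 az 62.4 ydir az,el 62.30000000000001 -0.1 F [ 0.1 -1.2 -1.3] w 51.8 30.0 q [-0.34  0.42  1.96  0.84  0.87 -0.46]
to sleeve-home along 88.16161626026519 lat 0.639211021984508 z 132.1470624720584
120 289 355; 161 304 339; 171 303 341; 181 303 341; 191 302 341; 201 302 342; 211 310 333; [271 229] [374 299]
```

Call:
carry_out:
  plan:
    - {"tx": 4.4, "ty": 8.9, "tz": 0, "rx": 0, "ry": 0, "rz": 0}
    - {"tx": 0.93, "ty": 1.77, "tz": 0, "rx": 0, "ry": 0, "rz": 0}
    - {"tx": 0.93, "ty": 1.77, "tz": 0, "rx": 0, "ry": 0, "rz": 0}
    - {"tx": 0.93, "ty": 1.77, "tz": 0, "rx": 0, "ry": 0, "rz": 0}
    - {"tx": 0.93, "ty": 1.77, "tz": 0, "rx": 0, "ry": 0, "rz": 0}
    - {"tx": 0, "ty": 0, "tz": 0, "rx": 0, "ry": 0, "rz": 0}

```text
time: 22.25
tool_pos: [529.3, 104.4, 117.0]
tcp_rot: [-3.14, -0.612, 1.086]
contact_force: [0.8, -0.2, -0.4]
grip_width: 51.8
finger_force: 30.0
```

Call:
carry_out:
  plan:
    - {"tx": 0.93, "ty": 1.77, "tz": 0, "rx": 0, "ry": 0, "rz": 0}
    - {"tx": 0.93, "ty": 1.77, "tz": 0, "rx": 0, "ry": 0, "rz": 0}
    - {"tx": 0, "ty": 0, "tz": 0, "rx": 0, "ry": 0, "rz": 0}

```text
time: 22.55
tool_pos: [531.2, 108.0, 117.0]
tcp_rot: [-3.14, -0.612, 1.086]
contact_force: [0.9, 0.3, -0.4]
grip_width: 51.6
finger_force: 30.0
```

Call:
carry_out:
  plan:
    - {"tx": 1.4, "ty": 2.65, "tz": 0, "rx": 0, "ry": 0, "rz": 0}
    - {"tx": 1.4, "ty": 2.65, "tz": 0, "rx": 0, "ry": 0, "rz": 0}
    - {"tx": 1.4, "ty": 2.65, "tz": 0, "rx": 0, "ry": 0, "rz": 0}
    - {"tx": 1.4, "ty": 2.65, "tz": 0, "rx": 0, "ry": 0, "rz": 0}
    - {"tx": 0, "ty": 0, "tz": 0, "rx": 0, "ry": 0, "rz": 0}

```text
time: 23.05
tool_pos: [536.8, 118.8, 117.0]
tcp_rot: [-3.14, -0.613, 1.087]
contact_force: [0.2, -0.7, -0.7]
grip_width: 51.7
finger_force: 30.0
```

Call:
carry_out:
  plan:
    - {"tx": 0.9, "ty": 1.7, "tz": 0, "rx": 0, "ry": 0, "rz": 0}
    - {"tx": 0, "ty": 0, "tz": 0, "rx": 0, "ry": 0, "rz": 0}

```text
time: 23.25
tool_pos: [537.7, 120.2, 117.0]
tcp_rot: [-3.14, -0.612, 1.086]
contact_force: [-0.4, 0.5, -1.4]
grip_width: 51.5
finger_force: 30.0
```

Call:
carry_out:
  plan:
    - {"tx": 0.7, "ty": 1.3, "tz": 0, "rx": 0, "ry": 0, "rz": 0}
    - {"tx": 0, "ty": 0, "tz": 0, "rx": 0, "ry": 0, "rz": 0}

```text
time: 23.45
tool_pos: [538.4, 121.5, 117.0]
tcp_rot: [-3.14, -0.612, 1.086]
contact_force: [0.5, 0.7, -0.2]
grip_width: 51.7
finger_force: 30.0
```

Call:
carry_out:
  plan:
    - {"tx": 0.7, "ty": 1.3, "tz": 0, "rx": 0, "ry": 0, "rz": 0}
    - {"tx": 0, "ty": 0, "tz": 0, "rx": 0, "ry": 0, "rz": 0}

```text
time: 23.65
tool_pos: [539.1, 122.8, 116.9]
tcp_rot: [-3.14, -0.613, 1.086]
contact_force: [0.7, -0.2, -0.3]
grip_width: 51.5
finger_force: 30.0
```

Call:
carry_out:
  plan:
    - {"tx": 0.7, "ty": 1.3, "tz": 0, "rx": 0, "ry": 0, "rz": 0}
    - {"tx": 0, "ty": 0, "tz": 0, "rx": 0, "ry": 0, "rz": 0}

```text
time: 23.85
tool_pos: [539.5, 123.5, 116.8]
tcp_rot: [-3.14, -0.611, 1.087]
contact_force: [-4.1, -4.0, 1.3]
grip_width: 51.8
finger_force: 30.0
```

Call:
carry_out:
  plan:
    - {"tx": 0.7, "ty": 1.3, "tz": 0, "rx": 0, "ry": 0, "rz": 0}
    - {"tx": 0, "ty": 0, "tz": 0, "rx": 0, "ry": 0, "rz": 0}

```text
time: 24.05
tool_pos: [539.5, 123.6, 116.7]
tcp_rot: [-3.141, -0.609, 1.087]
contact_force: [-12.2, -15.1, 8.1]
grip_width: 51.8
finger_force: 30.0
```

Call:
carry_out:
  plan:
    - {"tx": 0.7, "ty": 1.3, "tz": 0, "rx": 0, "ry": 0, "rz": 0}
    - {"tx": 0, "ty": 0, "tz": 0, "rx": 0, "ry": 0, "rz": 0}

```text
time: 24.25
tool_pos: [539.7, 123.7, 116.6]
tcp_rot: [3.141, -0.608, 1.087]
contact_force: [-18.9, -24.3, 13.1]
grip_width: 51.4
finger_force: 30.0
```

Call:
carry_out:
  plan:
    - {"tx": -0.7, "ty": -1.3, "tz": 0, "rx": 0, "ry": 0, "rz": 0}
    - {"tx": -0.7, "ty": -1.3, "tz": 0, "rx": 0, "ry": 0, "rz": 0}
    - {"tx": 0, "ty": 0, "tz": 0, "rx": 0, "ry": 0, "rz": 0}

```text
time: 24.55
tool_pos: [539.6, 123.5, 116.9]
tcp_rot: [-3.14, -0.612, 1.086]
contact_force: [-5.2, -5.8, 3.4]
grip_width: 51.6
finger_force: 30.0
```

Call:
carry_out:
  plan:
    - {"tx": 0, "ty": 0, "tz": 0, "rx": 0, "ry": 0, "rz": 0}
    - {"tx": 0, "ty": 0, "tz": 0, "rx": 0, "ry": 0, "rz": 0}
    - {"tx": 0, "ty": 0, "tz": 0, "rx": 0, "ry": 0, "rz": 0}
    - {"tx": 0, "ty": 0, "tz": 0, "rx": 0, "ry": 0, "rz": 0}
    - {"tx": -4.6, "ty": -8.8, "tz": 0, "rx": 0, "ry": 0, "rz": 0}
    - {"tx": -13.9, "ty": -26.5, "tz": 0, "rx": 0, "ry": 0, "rz": 0}
    - {"tx": -13.9, "ty": -26.5, "tz": 0, "rx": 0, "ry": 0, "rz": 0}
    - {"tx": 0, "ty": 0, "tz": 20, "rx": 0, "ry": 0, "rz": 0}
    - {"tx": 0, "ty": 0, "tz": 20, "rx": 0, "ry": 0, "rz": 0}
    - {"tx": 0, "ty": 0, "tz": 0, "rx": 0, "ry": 0, "rz": 0}
    - {"tx": 0, "ty": 0, "tz": 0, "rx": 0, "ry": 0, "rz": 0}
  gripper: 0.2

```text
time: 25.65
tool_pos: [507.2, 61.9, 156.9]
tcp_rot: [-3.141, -0.612, 1.087]
contact_force: [0.6, 0.6, -0.5]
grip_width: 73.9
finger_force: 0.0
```

```bash
python3 - <<'E'
from stub import *
st();m=bot.camera_model("wrist");im=bot.capture("wrist")
P=lambda u,z:(lambda c,d:c+d*(z-c[2])/d[2])(*fray(m,u))
u=np.array([.465,.885]);tip=np.array([556.8,156.4])-59.7*u
# profile of colours along the stub's centre column: top lines, position in from tip
h=cv2.cvtColor(im,cv2.COLOR_RGB2HSV)
for n,lo,hi,z in(("red",(0,170,60),(2,255,255),156),("copper",(4,110,40),(15,255,255),141),("blue",(105,130,60),(125,255,255),155),("brass",(15,120,50),(30,255,255),151)):
    q=cv2.findNonZero(mask(im,lo,hi,(285,60,360,228)))
    if q is not None:
        q=q.reshape(-1,2);c=q[abs(q[:,0]-322)<4,1];a,b=c.min(),c.max();print(n,len(q),"rows",a,b,"in from tip",(P((322,b),z)[:2]-tip)@u,(P((322,a),z)[:2]-tip)@u,"mid col",q[:,0].min(),q[:,0].max())
E
```

```text
t 25.65 tcp [507.2  61.9 156.9] grasp [502.1  52.3 172.2] lean 35.1 az 62.3 ydir az,el 62.30000000000001 -0.0 F [ 0.6  0.6 -0.5] w 73.9 0.0 q [-0.41  0.34  1.94  0.77  0.97 -0.41]
red 2508 rows 142 209 in from tip -24.057999665227303 20.694511466511795 mid col 286 359
copper 516 rows 68 83 in from tip 84.89281219161225 101.90865468973516 mid col 297 349
blue 2524 rows 118 140 in from tip 22.813134903388214 40.251962651384076 mid col 285 359
brass 1139 rows 92 116 in from tip 44.85929455436728 66.78700132371083 mid col 297 349
```

```bash
python3 -c "
from plant import bot
print(bot.close_job())"
```

```text
the job is handed in; nothing more can be done
None
```

I put the sleeve, ring and cap on the stub in that order, pushing each until contact force showed it was home, and handed the job in at about 25.7 s of the 72 s; no verdict came back.

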